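Shut the inner needle valve of a dispenser and vent it

ROBOT

A 6-joint arm with a two-finger parallel gripper is mounted at the origin on the work surface. World frame = base frame: x ahead of the robot, y to its left, z up, the work surface at z = 0. Lengths are in m, angles in rad, forces in N, time in s.
With the tool pointing down it reaches from about 0.375 to 0.75 m from the base axis. Payload 9 kg.
Tool frame: the origin (TCP) lies midway between the tips of the shut fingers; the grasp point (between the pads) lies 19 mm behind it; z points along the fingers, y is the line along which they close (so a half turn about z gives the same grasp; the last joint's range is limited). The gripper opens to 85 mm and grips with 20 to 120 N. Pads are 22 mm wide; open, the fingers measure 114 mm over their backs; the gripper's body (76 mm by 85 mm) begins 54 mm behind the grasp point. The pads swing forward as they close: fully open they stand 13 mm farther back than shut.
Start: joints at [-1.565, 0.104, 0.097, 1.564, 0, 1.353], TCP at [0.133, -0.585, 0.203] pointing down, gripper open.
Joint ranges: [-2.99, 2.99], [-0.84, 1.86], [-1.1, 1.16], [-1.84, 2.11], [-1.51, 1.56], [-3.14, 3.14]. Speed limits (rad/s): [2.22, 2.22, 2.57, 3.14, 3.14, 3.14].

INTERFACE

Orientations are given as a unit quaternion [w, x, y, z].
In Python, from cell import ctrl, cams gives the robot as it stands.
- The arm moves only by the tool jog_arm, never from a script. Its argument "series" is a list of rows, each an object of numbers: "tx", "ty", "tz": the shift along the tool's x, y, z in m; "spin": the turn about the tool's z in degrees. In form: [{"tx": .., "ty": .., "tz": .., "spin": ..}, ...]. A call has 1 to 20 rows; each row is the pose to reach, as a shift and turn from the pose commanded when the call began, along the tool's axes at that moment; what a row does not reach only later rows make up. A row lasts 1/8 s, in which the tool goes at most 62.5 mm and 10.7 degrees, less where a joint would pass 70% of its speed; a pose out of reach is approached as far as the arm can. A call with a gripper value outside its range is refused whole. "hand" is the opening, from 0 (shut) to 1 (fully open), set as the call begins (left out, the last holds). The fingers move at their own pace and stop on an object; "grip_force" is the grip in N (left out, the last holds). Time passes only in rows, so rows that repeat a pose let the fingers close. It gives the time, the measured TCP pose, the force, the opening and the grip force at its end, in the units of the state.
- ctrl.state(): the state, without advancing time (a new reading comes with each control period).
- cams.camera(name): name is "scene" or "side" or "wrist"; returns the picture (400x640x3 uint8, red, green, blue); there is no depth.
- cams.get_calibration(name): a dict with "intrinsics" (3x3 intrinsics, pixels), "rvec" (rotation vector, rad) and "tvec" (3), from world to camera coordinates, as OpenCV has them; the wrist camera has in their place "T_tool_cam" (4x4, takes a point from camera to tool coordinates, whose origin is the TCP and whose axes are the flange's). Camera axes: x right, y down, z forward; pixel columns grow to the right and rows downward; lengths in m; the calibration is good to about 2 mm. A picture is of the moment at which its call begins: read the wrist's pose just before it. get_calibration takes no time and is no camera call.
- ctrl.hand_in(): hands the job in; it is judged then, once.
The state is a dict: "t": time; "joint_positions": joint angles; "qd": joint speeds; "tau": joint torques, N m; "tcp_pos": TCP position; "tcp_rot": TCP orientation; "contact_force": force on the tool from outside, world axes, zero at the start; "wrist_torque": the same for the moment, N m; "finger_gap": finger opening in m; "grasp_force": force on a finger pad.
Only numpy, scipy, OpenCV 4.12 (cv2) and the standard library are available. Lean on these libraries where they do the work, as an engineer would, in place of code of your own. Each camera call takes 0.05 s, during which the arm holds its last target. There are 200 camera calls.

TASK

Put the glue dispenser to rest: turn the orange wing (the inner of the two concentric knobs) clockwise until the needle valve is seated and snug at about 0.4 N m, gently and never forced, and leave it shut, without turning or leaning on the black outer ring. Then press the yellow vent button fully down and let it go. Leave everything else on the bench as it is.

Things in the scene. Friction and masses are not known exactly. Their poses are not given: they have to be found in the camera images.
- unit: white box with a grey lid, the dispenser's control unit, fixed to the bench: 170 (its x) x 260 (its y) x 80 mm high. Origin at the centre of its underside, its -x side (gauge and brass fittings) is the front. On its lid: the concentric valve at (-25, -70) mm, the vent button at (-25, 85) mm, a loose blue tip cap near (55, 30) mm.
- wing_grip (a point): grip point of the orange wing (the inner knob), on the valve's axis, 6 mm below its top. The wing is an upright bar 28 mm long (its x) x 10 thick (its y) x 24 high, top 130 mm above the bench, white line on its +x half. Its foot is a round collar, 18 mm diameter, top 17 mm below this point; the black ring's top face is 24 mm below this point.
- needle: the wing and its needle; origin on the valve's axis 80 mm above the bench. Turns about the vertical only, does not rise. Starts 1.2 to 2.0 rad short of closed; clockwise from above (yaw falling) closes it, running friction 0.03 N m. Its closed heading differs from start to start and is not marked: feel for it. Some 1.5 rad fit in one grasp, so it may need regrasping. Stays closed when let go.
- outer_mark (a point): a point on the white pointer line on the top face of the black outer ring, 21 mm from the valve's axis and 100 mm above the bench. The ring (50 mm diameter, 16 mm high, below the wing, same axis) sets the pressure; it turns very easily (0.02 N m) and must stay as found.
- seat (a joint): twist of the springy valve seat in rad: near 0 (running friction only) until the needle meets it, then torque / (8 N m/rad): 0.4 N m reads 0.05. Snug is 0.3 to 0.6 N m, held for 0.2 s or more; above 0.64 N m the seat is ruined. It springs back to 0 when the wing is let go.
- wing_end (a point): the outer end of the white line on the wing's top, 13 mm from the valve's axis, 130 mm above the bench.
- vent (a joint): travel of the yellow vent button in m: 0 up, 0.006 fully down; a spring brings it back.
- vent_top (a point): centre of the top face of the yellow vent button (26 mm diameter, pressed straight down; fully down takes 5 N).
- tip_cap: loose blue tip cap standing on the lid, 24 mm diameter, 26 mm high; origin under its centre. Bystander.
- flux_bottle: blue bottle with steel cap, 56 mm diameter, 120 mm high; origin under its centre. Bystander.
- syringe: white syringe lying on the bench, about 150 mm long; origin under its barrel's middle, needle to its +x. Bystander.
- circuit_board: green circuit board on two black rails, 100 x 140 mm, about 30 mm high; origin under its centre. Bystander.
- driver: red screwdriver lying on the bench, 170 mm long along its x. Bystander.
- outer_ring: the black outer ring itself; origin on the valve's axis at the lid, 80 mm above the bench, its x axis along the white pointer line.

How it is judged:
By the outcome, as a careful person would: the job done as asked, in the order asked, and still so for the second after the job is handed in, with the robot touching nothing.
It also fails if it takes over 72 s, if anything falls off the work surface, if the arm or the gripper's body presses on something with over 40 N, if the wrist force passes 120 N, or if a joint passes its speed limit or range.

## Working session

There is one attempt and no reset: what is moved stays moved. The work goes in short steps, Python scripts to look and compute and a tool call to move; the robot and the scene stay as the last step left them, time stands still between calls to the robot, and variables do not carry over. Pictures are saved under pics/ and viewed, at most 10 in all, crops included, and the job is handed in when it is done.

Besides the shell and the picture viewer there is one more tool, called after "Request:" as a command line: name --argument value ..., lists and objects as JSON in quotes. jog_arm: Moves the arm, as the interface text tells. Its arguments: {"type":"object","properties":{"series":{"type":"array","items":{"type":"object","properties":{"tx":{"type":"number"},"ty":{"type":"number"},"tz":{"type":"number"},"spin":{"type":"number"}}}},"hand":{"type":"number"},"grip_force":{"type":"number"}},"required":["series"]}

```bash
mkdir -p pics; ls; python3 - <<'E'
from cell import ctrl,cams
import cv2,numpy as np
s=ctrl.state(); print({k:np.round(v,4).tolist() for k,v in s.items()})
for n in("scene","side","wrist"):
    cv2.imwrite(f"pics/{n}0.png",cams.camera(n)[:,:,::-1]); c=cams.get_calibration(n); print(n,{k:np.round(v,4).tolist() for k,v in c.items()})
a=[cv2.imread(f"pics/{n}0.png") for n in("scene","side")]
cv2.imwrite("pics/both.png",cv2.resize(np.vstack(a),(640,800))[:, :])
E
```

```text
pics
{'t': 0.0, 'joint_positions': [-1.5647, 0.1047, 0.0965, 1.5639, 0.0, 1.3531], 'qd': [0.0005, 0.0008, -0.0003, 0.0005, 0.0002, 0.0015], 'tau': [0.0048, -55.6928, 50.3654, 0.0166, -0.0001, 0.0], 'tcp_pos': [0.1332, -0.5847, 0.2019], 'tcp_rot': [-0.0007, 0.9937, 0.1116, 0.0001], 'contact_force': [0.1957, -0.0517, -0.0367], 'wrist_torque': [0.007, 0.0154, -0.0151], 'grasp_force': 0.0, 'finger_gap': 0.0854}
scene {'intrinsics': [[504.7628, 0.0, 328.6206], [0.0, 504.7628, 205.2845], [0.0, 0.0, 1.0]], 'rvec': [1.6892, 2.1698, -0.5776], 'tvec': [0.1296, -0.3471, 1.6303]}
side {'intrinsics': [[434.8352, 0.0, 321.5524], [0.0, 434.8352, 203.4315], [0.0, 0.0, 1.0]], 'rvec': [2.1633, -0.7045, 0.368], 'tvec': [-0.3832, 0.2669, 1.332]}
wrist {'intrinsics': [[332.6986, 0.0, 321.5808], [0.0, 332.6986, 202.781], [0.0, 0.0, 1.0]], 'T_tool_cam': [[0.0, -0.96, -0.2801, 0.0721], [1.0, -0.0001, 0.0006, -0.0], [-0.0006, -0.2801, 0.96, -0.1714], [0.0, 0.0, 0.0, 1.0]]}
```

View pics/scene0.png

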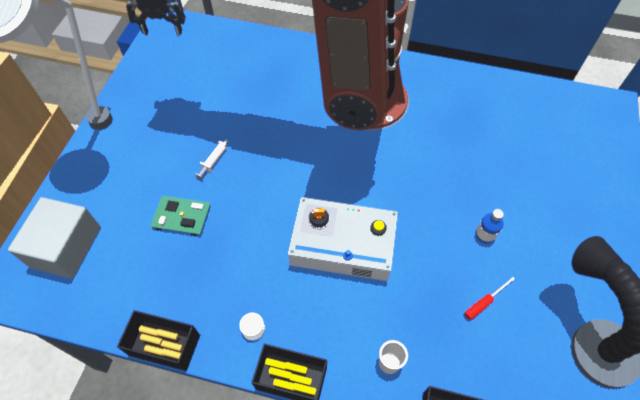

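View pics/side0.png

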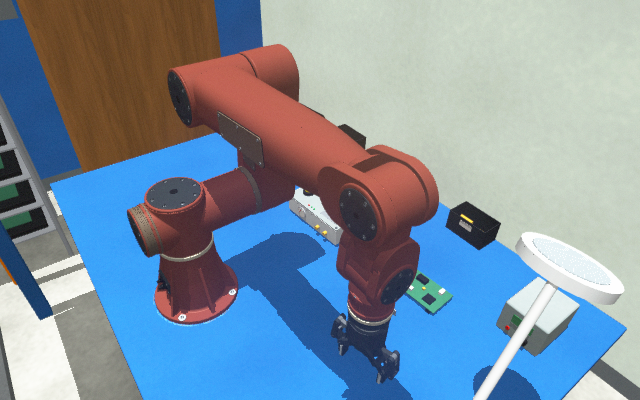

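The scene view shows the unit with the orange wing near (318,214) and the yellow button near (379,227). The side view is mostly blocked by the arm. Next I'll locate both points at their known heights.

```bash
cat > h.py <<'E'
import cv2,numpy as np
from scipy.spatial.transform import Rotation as R
from cell import ctrl,cams
def rot(s): q=s['tcp_rot']; return R.from_quat([q[1],q[2],q[3],q[0]])
def cam(n,s=None):
    c=cams.get_calibration(n); K=np.array(c['intrinsics'])
    if n=='wrist':
        T=np.eye(4);T[:3,:3]=rot(s).as_matrix();T[:3,3]=s['tcp_pos'];T=T@np.array(c['T_tool_cam']);return K,T
    T=np.eye(4);T[:3,:3]=cv2.Rodrigues(np.array(c['rvec']))[0];T[:3,3]=np.ravel(c['tvec']);return K,np.linalg.inv(T)
def ray(KT,uv,z):
    K,T=KT; d=T[:3,:3]@np.linalg.solve(K,[uv[0],uv[1],1]); o=T[:3,3]; return o+d*(z-o[2])/d[2]
def proj(KT,p):
    K,T=KT; q=np.linalg.inv(T)@np.append(p,1); u=K@q[:3]; return u[:2]/u[2]
def blob(im,lo,hi,roi=None):
    h=cv2.cvtColor(im,cv2.COLOR_RGB2HSV); m=cv2.inRange(h,lo,hi)
    if roi: 
        k=np.zeros_like(m); k[roi[1]:roi[3],roi[0]:roi[2]]=1; m*=k
    n,l,st,ce=cv2.connectedComponentsWithStats(m); i=1+np.argmax(st[1:,4]); return ce[i],st[i],l==i
def totool(s,p): return rot(s).inv().apply(np.array(p)-s['tcp_pos'])
E
python3 - <<'E'
from h import *
im=cv2.imread("pics/scene0.png")[:,:,::-1].copy(); C=cam("scene")
o=blob(im,(5,150,120),(18,255,255),(295,195,345,235)); y=blob(im,(22,120,100),(35,255,255),(360,210,400,245))
print(o[:2],y[:2])
w=ray(C,o[0],.12); v=ray(C,y[0],.095); print(w,v,np.linalg.norm((w-v)[:2]))
d=(v-w)[:2]; print("unit yaw deg",np.degrees(np.arctan2(d[1],d[0]))-90)
s=ctrl.state(); print("wing in tool",totool(s,w),"R",rot(s).as_matrix().round(3))
E
```

```text
(array([318.55      , 214.38333333]), array([314, 210,  11,   9,  60], dtype=int32)) (array([378.3655914 , 225.39784946]), array([373, 221,  12,  10,  93], dtype=int32))
[ 0.52282094 -0.03055394  0.12      ] [0.50256736 0.12162153 0.095     ] 0.15351736135949257
unit yaw deg 7.58114591117014
wing in tool [ 0.50291486 -0.45384409  0.08264824] R [[ 0.975  0.222  0.   ]
 [ 0.222 -0.975  0.001]
 [ 0.    -0.001 -1.   ]]
```

Request:
jog_arm --series '[{"tx":0.05,"ty":-0.045,"tz":0,"spin":-9},{"tx":0.09,"ty":-0.08,"tz":0,"spin":-18},{"tx":0.13,"ty":-0.12,"tz":0,"spin":-27},{"tx":0.17,"ty":-0.155,"tz":0,"spin":-36},{"tx":0.21,"ty":-0.19,"tz":0,"spin":-45},{"tx":0.25,"ty":-0.226,"tz":0,"spin":-54},{"tx":0.29,"ty":-0.262,"tz":0,"spin":-63},{"tx":0.33,"ty":-0.298,"tz":0,"spin":-72},{"tx":0.37,"ty":-0.334,"tz":0,"spin":-81},{"tx":0.41,"ty":-0.37,"tz":0,"spin":-90},{"tx":0.45,"ty":-0.406,"tz":0,"spin":-90},{"tx":0.48,"ty":-0.433,"tz":0,"spin":-90},{"tx":0.5,"ty":-0.454,"tz":0,"spin":-90},{"tx":0.503,"ty":-0.454,"tz":0,"spin":-90},{"tx":0.503,"ty":-0.454,"tz":0,"spin":-90},{"tx":0.503,"ty":-0.454,"tz":0,"spin":-90}]'

```text
t: 2.15
tcp_pos: [0.5225, -0.0316, 0.2027]
tcp_rot: [0.0, 0.624, 0.781, -0.0]
contact_force: [0.2, -0.2, -0.2]
finger_gap: 0.0854
grasp_force: 0.0
```

```bash
python3 - <<'E'
from h import *
s=ctrl.state(); print({k:np.round(v,4).tolist() for k,v in s.items()})
im=cams.camera("wrist"); cv2.imwrite("pics/w1.png",im[:,:,::-1]); np.save("s1.npy",s,allow_pickle=True)
C=cam("wrist",s)
print(proj(C,[.523,-.031,.13]),proj(C,[.503,.122,.095]))
E
```

```text
{'t': 2.15, 'joint_positions': [-0.3105, -0.1294, -0.1345, 1.5658, -0.0003, 1.0377], 'qd': [-0.0021, -0.0035, -0.0009, -0.0009, 0.0017, 0.0023], 'tau': [0.4514, -43.5459, 50.3838, -0.0061, 0.0109, -0.0082], 'tcp_pos': [0.5225, -0.0316, 0.2027], 'tcp_rot': [0.0, 0.6242, 0.7813, -0.0001], 'contact_force': [0.2011, -0.2154, -0.2219], 'wrist_torque': [-0.0065, -0.0098, 0.013], 'grasp_force': 0.0, 'finger_gap': 0.0854}
[321.1600975  201.89616202] [340.57780712 -12.15188958]
```

View pics/w1.png

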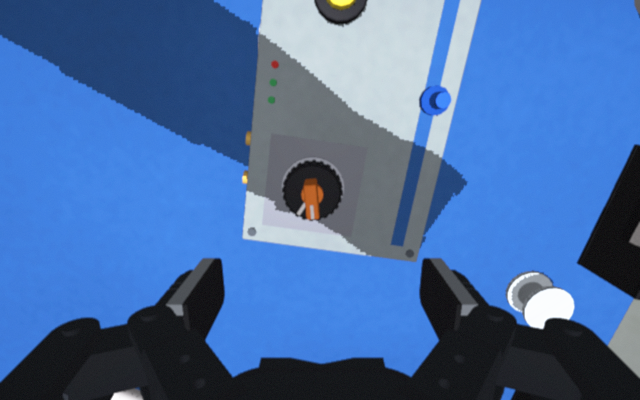

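The wrist view shows the wing at about (312,198), nearly along the image vertical with its white end down. The ring's pointer is at about (300,211), the button at (341,3) and the cap at (435,100). I'll enlarge the valve to get the wing's heading.

```bash
python3 - <<'E'
from h import *
im=cv2.imread("pics/w1.png"); cv2.imwrite("pics/w1c.png",cv2.resize(im[150:235,270:355],None,fx=7,fy=7,interpolation=cv2.INTER_CUBIC))
s=np.load("s1.npy",allow_pickle=True).item(); C=cam("wrist",s); rgb=im[:,:,::-1].copy()
c,st,m=blob(rgb,(3,140,90),(18,255,255),(280,155,350,225)); print(c,st)
yy,xx=np.nonzero(m); P=np.array([ray(C,(a,b),.12)[:2] for a,b in zip(xx,yy)]); mu=P.mean(0); w,v=np.linalg.eigh(np.cov(P.T)); print(mu,np.sqrt(w),np.degrees(np.arctan2(v[1,1],v[0,1])))
h=cv2.cvtColor(rgb,cv2.COLOR_RGB2HSV); k=cv2.inRange(h,(0,0,0),(180,120,60)); k[:155]=0;k[225:]=0;k[:,:282]=0;k[:,345:]=0
y,x=np.nonzero(k); (e)=cv2.minEnclosingCircle(np.c_[x,y].astype(np.float32)); print("ring",e, ray(C,e[0],.1))
print("tool x heading",np.degrees(np.arctan2(*rot(s).as_matrix()[[1,0],0])))
E
```

```text
[311.68556701 196.2371134 ] [301 179  23  40 582]
[ 0.51530663 -0.03100763] [0.00426097 0.00816309] 105.6067823167899
ring ((312.1710510253906, 190.2763214111328), 29.935998916625977) [ 0.51517155 -0.03115857  0.1       ]
tool x heading 102.75543360941296
```

View pics/w1c.png

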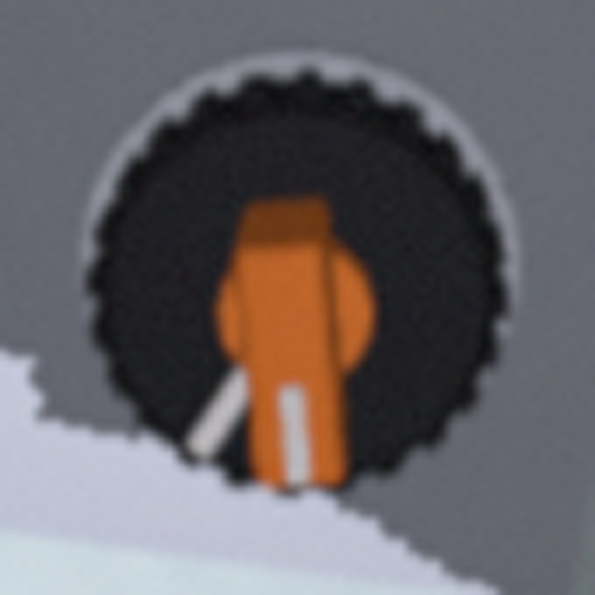

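The crop shows the wing's top face running from its top mid-edge (282,247) to its white-line end (300,485). The ring pointer is at lower left.

```bash
python3 - <<'E'
from h import *
s=np.load("s1.npy",allow_pickle=True).item(); C=cam("wrist",s)
f=lambda a,b:ray(C,(270+a/7-.43,150+b/7-.43),.13)
t,b=f(282,247),f(300,485); print(t,b,(t+b)/2,np.linalg.norm(t-b)); d=b-t
print("wing heading(white end)",np.degrees(np.arctan2(d[1],d[0])))
p=f(200,445);p=ray(C,(270+200/7-.43,150+445/7-.43),.1);print("pointer",p, p-[.5152,-.0312,.1])
c=(t+b)/2; c[2]=.124; print("tool delta to wing_grip",totool(s,c))
E
```

```text
[ 0.51176083 -0.01985721  0.13      ] [ 0.51941486 -0.04584804  0.13      ] [ 0.51558784 -0.03285263  0.13      ] 0.027094421409100147
wing heading(white end) -73.5908566789166
pointer [ 0.50766859 -0.05378607  0.1       ] [-7.53141428e-03 -2.25860695e-02 -2.77555756e-17]
tool delta to wing_grip [ 0.00034813 -0.00701049  0.07866799]
```

Request:
jog_arm --series '[{"tx":0.001,"ty":-0.007,"tz":0.02,"spin":-3.6},{"tx":0.001,"ty":-0.007,"tz":0.045,"spin":-3.6},{"tx":0.001,"ty":-0.007,"tz":0.065,"spin":-3.6},{"tx":0.001,"ty":-0.007,"tz":0.08,"spin":-3.6},{"tx":0.001,"ty":-0.007,"tz":0.088,"spin":-3.6},{"tx":0.001,"ty":-0.007,"tz":0.0925,"spin":-3.6},{"tx":0.001,"ty":-0.007,"tz":0.0925,"spin":-3.6}]' --hand 0.4

```text
t: 3.08
tcp_pos: [0.5159, -0.0314, 0.1104]
tcp_rot: [0.0, 0.599, 0.801, 0.0]
contact_force: [0.8, 0.3, 0.5]
finger_gap: 0.0343
grasp_force: 0.0
```

```bash
cat > st.py <<'E'
from h import *
s=ctrl.state(); print({k:np.round(s[k],4).tolist() for k in('t','tcp_pos','contact_force','wrist_torque','grasp_force','finger_gap','joint_positions')},"xhead",np.degrees(np.arctan2(*rot(s).as_matrix()[[1,0],0])).round(2))
E
python3 - <<'E'
import st
from h import *
cv2.imwrite("pics/w2.png",cams.camera("wrist")[:,:,::-1])
E
```

```text
{'t': 3.075, 'tcp_pos': [0.5159, -0.0314, 0.1104], 'contact_force': [0.8142, 0.3484, 0.509], 'wrist_torque': [-0.028, -0.0427, 0.0304], 'grasp_force': 0.0, 'finger_gap': 0.0343, 'joint_positions': [-0.3141, -0.1487, -0.3195, 1.3998, -0.0001, 0.97]} xhead 106.43
```

View pics/w2.png

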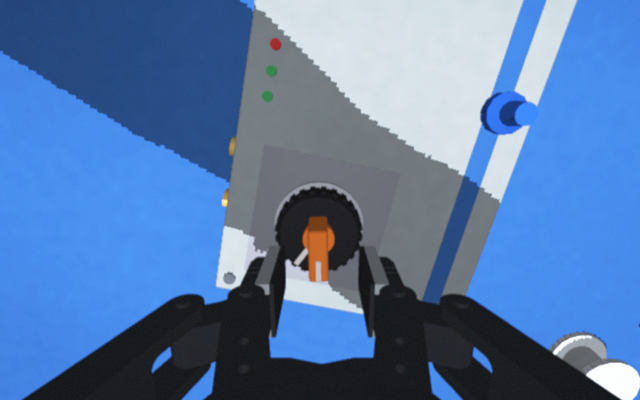

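The fingers straddle the wing (318,260) centred and aligned. Closing now.

Request:
jog_arm --series '[{"spin":0},{"spin":0},{"spin":0},{"spin":0}]' --hand 0 --grip_force 60

```text
invalid input at $.series[0]: expected keys tx, ty, tz, spin
```

```bash
python3 st.py
```

```text
{'t': 3.125, 'tcp_pos': [0.5161, -0.0314, 0.1106], 'contact_force': [-0.8567, -0.2222, -0.1351], 'wrist_torque': [-0.0594, -0.0232, -0.017], 'grasp_force': 0.0, 'finger_gap': 0.0343, 'joint_positions': [-0.3141, -0.1488, -0.3191, 1.3999, -0.0001, 0.97]} xhead 106.43
```

Request:
jog_arm --series '[{"tx":0,"ty":0,"tz":0,"spin":0},{"tx":0,"ty":0,"tz":0,"spin":0},{"tx":0,"ty":0,"tz":0,"spin":0},{"tx":0,"ty":0,"tz":0,"spin":0}]' --hand 0 --grip_force 60

```text
t: 3.62
tcp_pos: [0.5158, -0.0313, 0.1102]
tcp_rot: [0.0, 0.599, 0.801, -0.0]
contact_force: [0.2, -0.4, -1.0]
finger_gap: 0.0
grasp_force: 0.0
```

```bash
python3 st.py
```

```text
{'t': 3.625, 'tcp_pos': [0.5158, -0.0313, 0.1102], 'contact_force': [0.1943, -0.4345, -0.9502], 'wrist_torque': [0.0037, -0.0112, 0.0106], 'grasp_force': 0.0, 'finger_gap': 0.0, 'joint_positions': [-0.3141, -0.1487, -0.3198, 1.3997, -0.0001, 0.9701]} xhead 106.42
```

```bash
python3 - <<'E'
import st
from h import *
s=ctrl.state();im=cams.camera("wrist");cv2.imwrite("pics/w3.png",cv2.resize(im[150:400,200:440,::-1],None,fx=2.4,fy=2.4,interpolation=cv2.INTER_CUBIC))
C=cam("wrist",s);print(proj(C,s['tcp_pos']),proj(C,[.5154,-.032,.13]),proj(C,[.5154,-.032,.1]))
E
```

```text
{'t': 3.625, 'tcp_pos': [0.5158, -0.0313, 0.1102], 'contact_force': [0.1943, -0.4345, -0.9502], 'wrist_torque': [0.0037, -0.0112, 0.0106], 'grasp_force': 0.0, 'finger_gap': 0.0, 'joint_positions': [-0.3141, -0.1487, -0.3198, 1.3997, -0.0001, 0.9701]} xhead 106.42
[319.89468796 239.15236207] [318.46897415 255.42041492] [318.92570055 233.20427197]
```

View pics/w3.png

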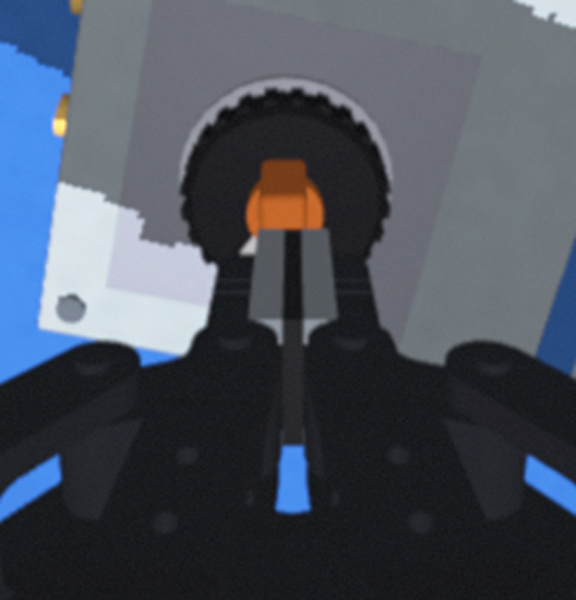

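```bash
python3 - <<'E'
from h import *
C=cam("side")
d=R.from_quat([.9937,.1116,.0001,-.0007]).as_matrix()[:,1]
for z in(.202,.215,.235,.25):
  p=np.array([.1332,-.5847,z]); print(z,proj(C,p),proj(C,p+.05*d),proj(C,p-.05*d))
im=cams.camera("side"); p=proj(C,[.5158,-.0313,.11]); print(p, proj(C,[.5158,-.0313,.143]))
x,y=p.astype(int); a=cv2.resize(im[y-45:y+45,x-60:x+60,::-1],None,fx=4,fy=4,interpolation=cv2.INTER_CUBIC)
b=cv2.resize(cv2.imread("pics/side0.png")[310:400,310:430],None,fx=4,fy=4,interpolation=cv2.INTER_CUBIC)
cv2.imwrite("pics/s3.png",np.hstack([a,b])[:, :800] if 0 else cv2.resize(np.hstack([a,b]),(800,300)))
E
```

```text
0.202 [358.72573283 376.5983795 ] [378.46121168 391.80671797] [340.03329549 362.19381826]
0.215 [359.2082336  373.28067023] [379.14097227 388.53712267] [340.33824344 358.83764198]
0.235 [359.96783994 368.05756364] [380.21182312 383.3864138 ] [340.81803096 353.55722791]
0.25 [360.55177538 364.04238249] [381.03560233 379.42410015] [341.18661463 349.50069378]
[336.56342981 206.73952091] [337.00217686 199.18262674]
```

View pics/s3.png

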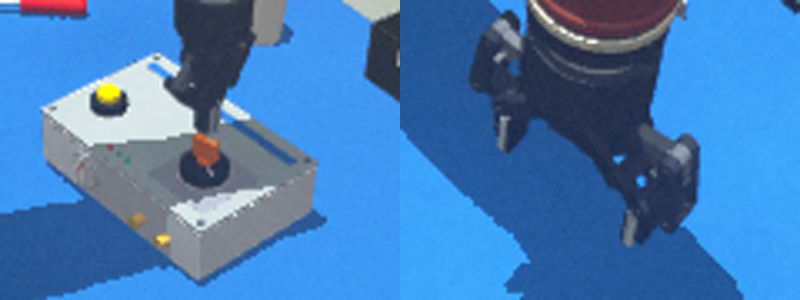

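The side view confirms it: the fingertips are just above the wing, about 27 mm higher than the reported TCP. Next I'll open, go 24 mm lower and close again.

Request:
jog_arm --series '[{"tx":0,"ty":-0.001,"tz":0,"spin":0},{"tx":0,"ty":-0.001,"tz":0,"spin":0},{"tx":0,"ty":-0.001,"tz":0,"spin":0},{"tx":0,"ty":-0.001,"tz":0.008,"spin":0},{"tx":0,"ty":-0.001,"tz":0.016,"spin":0},{"tx":0,"ty":-0.001,"tz":0.021,"spin":0},{"tx":0,"ty":-0.001,"tz":0.024,"spin":0},{"tx":0,"ty":-0.001,"tz":0.024,"spin":0}]' --hand 0.4

```text
t: 4.72
tcp_pos: [0.5147, -0.0316, 0.086]
tcp_rot: [-0.0, 0.599, 0.801, -0.0]
contact_force: [0.0, 0.3, -0.1]
finger_gap: 0.0343
grasp_force: 0.0
```

```bash
python3 st.py
```

```text
{'t': 4.725, 'tcp_pos': [0.5147, -0.0316, 0.086], 'contact_force': [0.0087, 0.3087, -0.1223], 'wrist_torque': [0.0304, -0.0046, 0.0663], 'grasp_force': 0.0, 'finger_gap': 0.0343, 'joint_positions': [-0.3153, -0.1433, -0.3591, 1.3554, -0.0001, 0.9689]} xhead 106.42
```

Request:
jog_arm --series '[{"tx":0,"ty":0,"tz":0,"spin":0},{"tx":0,"ty":0,"tz":0,"spin":0},{"tx":0,"ty":0,"tz":0,"spin":0},{"tx":0,"ty":0,"tz":0,"spin":0}]' --hand 0 --grip_force 60

```text
t: 5.22
tcp_pos: [0.5145, -0.0318, 0.0867]
tcp_rot: [-0.0, 0.599, 0.801, -0.0]
contact_force: [-5.7, -0.8, 5.8]
finger_gap: 0.008
grasp_force: 61.7
```

```bash
python3 - <<'E'
import st
from h import *
s=ctrl.state();im=cams.camera("wrist");cv2.imwrite("pics/w4.png",cv2.resize(im[150:400,200:440,::-1],None,fx=2.4,fy=2.4,interpolation=cv2.INTER_CUBIC))
E
```

```text
{'t': 5.225, 'tcp_pos': [0.5145, -0.0318, 0.0867], 'contact_force': [-5.6744, -0.7973, 5.7612], 'wrist_torque': [-0.2286, 1.1726, 0.0447], 'grasp_force': 61.7378, 'finger_gap': 0.008, 'joint_positions': [-0.3154, -0.144, -0.3584, 1.3568, -0.0008, 0.9689]} xhead 106.42
```

View pics/w4.png

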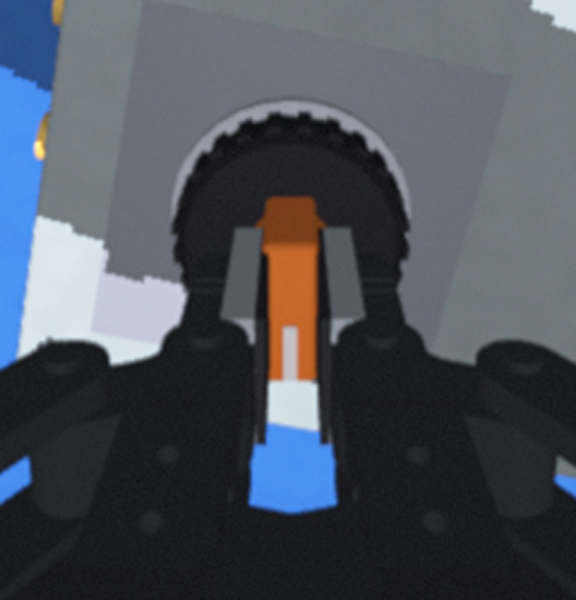

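The wing is gripped centrally between the pads. Now I'll turn it clockwise 60° freely.

Request:
jog_arm --series '[{"tx":0,"ty":0,"tz":0,"spin":4},{"tx":0,"ty":0,"tz":0,"spin":9},{"tx":0,"ty":0,"tz":0,"spin":15},{"tx":0,"ty":0,"tz":0,"spin":21},{"tx":0,"ty":0,"tz":0,"spin":27},{"tx":0,"ty":0,"tz":0,"spin":33},{"tx":0,"ty":0,"tz":0,"spin":39},{"tx":0,"ty":0,"tz":0,"spin":45},{"tx":0,"ty":0,"tz":0,"spin":51},{"tx":0,"ty":0,"tz":0,"spin":56},{"tx":0,"ty":0,"tz":0,"spin":60},{"tx":0,"ty":0,"tz":0,"spin":60}]'

```text
t: 6.78
tcp_pos: [0.5155, -0.0322, 0.0867]
tcp_rot: [0.001, 0.919, 0.394, 0.0]
contact_force: [0.8, -2.9, 2.9]
finger_gap: 0.0083
grasp_force: 61.3
```

```bash
python3 st.py
```

```text
{'t': 6.775, 'tcp_pos': [0.5155, -0.0322, 0.0867], 'contact_force': [0.8339, -2.9179, 2.8594], 'wrist_torque': [-0.7372, -0.1291, -0.0483], 'grasp_force': 61.3023, 'finger_gap': 0.0083, 'joint_positions': [-0.3155, -0.1438, -0.3581, 1.3548, -0.0007, 2.0156]} xhead 46.44
```

Request:
jog_arm --series '[{"tx":0,"ty":0,"tz":0,"spin":2},{"tx":0,"ty":0,"tz":0,"spin":4},{"tx":0,"ty":0,"tz":0,"spin":6},{"tx":0,"ty":0,"tz":0,"spin":6}]'

```text
t: 7.28
tcp_pos: [0.5155, -0.0322, 0.0867]
tcp_rot: [0.001, 0.939, 0.345, 0.0]
contact_force: [2.0, -4.5, 3.7]
finger_gap: 0.0085
grasp_force: 61.5
```

```bash
python3 st.py
```

```text
{'t': 7.275, 'tcp_pos': [0.5155, -0.0322, 0.0867], 'contact_force': [1.961, -4.5285, 3.696], 'wrist_torque': [-1.2795, -0.4204, 0.0108], 'grasp_force': 61.4872, 'finger_gap': 0.0085, 'joint_positions': [-0.3155, -0.1438, -0.3581, 1.3548, -0.0007, 2.1222]} xhead 40.33
```

Request:
jog_arm --series '[{"tx":0,"ty":0,"tz":0,"spin":1},{"tx":0,"ty":0,"tz":0,"spin":2},{"tx":0,"ty":0,"tz":0,"spin":3},{"tx":0,"ty":0,"tz":0,"spin":3}]'

```text
t: 7.78
tcp_pos: [0.5155, -0.0322, 0.0867]
tcp_rot: [0.001, 0.947, 0.32, 0.0]
contact_force: [1.5, -4.3, 4.0]
finger_gap: 0.0082
grasp_force: 61.5
```

```bash
cat > tq.py <<'E'
from h import *
M=[];N=[]
for i in range(4):
    s=ctrl.state(); M.append(s['wrist_torque'][2]);N.append(s['tau'][5]); cams.camera("wrist") if i<3 else 0
print("Mz",np.round(M,3),"mean",np.mean(M).round(3),"tau6",np.round(N,3),"t",s['t'],"F",np.round(s['contact_force'],1),"gap",s['finger_gap'],"j6",s['joint_positions'][5],"xhead",np.degrees(np.arctan2(*rot(s).as_matrix()[[1,0],0])).round(2))
E
python3 tq.py
```

```text
Mz [ 0.042 -0.012 -0.008  0.039] mean 0.015 tau6 [0.139 0.057 0.031 0.025] t 7.925 F [ 2.5 -5.3  3.1] gap 0.00822091563203858 j6 2.1740373080105133 xhead 37.36
```

Request:
jog_arm --series '[{"tx":0,"ty":0,"tz":0,"spin":1},{"tx":0,"ty":0,"tz":0,"spin":2},{"tx":0,"ty":0,"tz":0,"spin":3},{"tx":0,"ty":0,"tz":0,"spin":3}]'

```text
t: 8.43
tcp_pos: [0.5156, -0.0323, 0.0867]
tcp_rot: [0.001, 0.955, 0.295, 0.001]
contact_force: [1.4, -6.2, 3.5]
finger_gap: 0.0084
grasp_force: 61.4
```

```bash
python3 tq.py
```

```text
Mz [ 0.021 -0.043  0.004 -0.007] mean -0.006 tau6 [0.139 0.057 0.032 0.026] t 8.575 F [ 2.4 -4.7  2.7] gap 0.008490005519278638 j6 2.226387904988003 xhead 34.35
```

Request:
jog_arm --series '[{"tx":0,"ty":0,"tz":0,"spin":1},{"tx":0,"ty":0,"tz":0,"spin":2},{"tx":0,"ty":0,"tz":0,"spin":3},{"tx":0,"ty":0,"tz":0,"spin":3}]'

```text
t: 9.07
tcp_pos: [0.5156, -0.0324, 0.0867]
tcp_rot: [0.001, 0.963, 0.27, 0.001]
contact_force: [2.4, -6.0, 3.6]
finger_gap: 0.0082
grasp_force: 61.4
```

```bash
python3 tq.py
```

```text
Mz [ 0.036  0.001 -0.021 -0.002] mean 0.003 tau6 [0.14  0.058 0.032 0.026] t 9.225 F [ 2.4 -6.1  4. ] gap 0.008115331079581319 j6 2.2787692667780703 xhead 31.35
```

Request:
jog_arm --series '[{"tx":0,"ty":0,"tz":0,"spin":1},{"tx":0,"ty":0,"tz":0,"spin":2},{"tx":0,"ty":0,"tz":0,"spin":3},{"tx":0,"ty":0,"tz":0,"spin":3}]'

```text
t: 9.72
tcp_pos: [0.5156, -0.0324, 0.0867]
tcp_rot: [0.001, 0.97, 0.245, 0.001]
contact_force: [2.1, -6.7, 3.5]
finger_gap: 0.0086
grasp_force: 61.4
```

```bash
python3 tq.py
```

```text
Mz [ 0.03   0.044 -0.006  0.027] mean 0.024 tau6 [0.14  0.058 0.033 0.026] t 9.875 F [ 2.3 -6.4  2.7] gap 0.00838668227923037 j6 2.331114695918436 xhead 28.35
```

Request:
jog_arm --series '[{"tx":0,"ty":0,"tz":0,"spin":1},{"tx":0,"ty":0,"tz":0,"spin":2},{"tx":0,"ty":0,"tz":0,"spin":3},{"tx":0,"ty":0,"tz":0,"spin":3}]'

```text
t: 10.38
tcp_pos: [0.5156, -0.0324, 0.0867]
tcp_rot: [0.001, 0.976, 0.219, 0.001]
contact_force: [2.4, -5.7, 2.5]
finger_gap: 0.0085
grasp_force: 61.4
```

```bash
python3 tq.py
```

```text
Mz [-0.004  0.032  0.007  0.007] mean 0.01 tau6 [0.14  0.058 0.033 0.027] t 10.525 F [ 2.1 -6.7  3.5] gap 0.00842396960316395 j6 2.3835165058080463 xhead 25.35
```

Request:
jog_arm --series '[{"tx":0,"ty":0,"tz":0,"spin":1},{"tx":0,"ty":0,"tz":0,"spin":2},{"tx":0,"ty":0,"tz":0,"spin":3},{"tx":0,"ty":0,"tz":0,"spin":3}]'

```text
t: 11.02
tcp_pos: [0.5156, -0.0325, 0.0867]
tcp_rot: [0.001, 0.981, 0.194, 0.001]
contact_force: [2.8, -6.2, 2.8]
finger_gap: 0.0082
grasp_force: 61.4
```

```bash
python3 tq.py
```

```text
Mz [-0.022  0.061  0.06   0.104] mean 0.051 tau6 [0.141 0.059 0.033 0.027] t 11.175 F [ 1.5 -6.   3.1] gap 0.00826759241978887 j6 2.4358177679663364 xhead 22.35
```

Request:
jog_arm --series '[{"tx":0,"ty":0,"tz":0,"spin":1},{"tx":0,"ty":0,"tz":0,"spin":2},{"tx":0,"ty":0,"tz":0,"spin":2.5},{"tx":0,"ty":0,"tz":0,"spin":2.5}]'

```text
t: 11.68
tcp_pos: [0.5157, -0.0325, 0.0867]
tcp_rot: [0.001, 0.985, 0.172, 0.001]
contact_force: [2.7, -7.2, 1.8]
finger_gap: 0.0083
grasp_force: 61.4
```

```bash
python3 tq.py
```

```text
Mz [-0.005  0.028  0.039  0.043] mean 0.026 tau6 [0.092 0.049 0.036 0.033] t 11.825 F [ 2.5 -7.3  3. ] gap 0.008523354529279749 j6 2.479479106552545 xhead 19.85
```

Request:
jog_arm --series '[{"tx":0,"ty":0,"tz":0,"spin":1},{"tx":0,"ty":0,"tz":0,"spin":2},{"tx":0,"ty":0,"tz":0,"spin":3},{"tx":0,"ty":0,"tz":0,"spin":3}]'

```text
t: 12.32
tcp_pos: [0.5157, -0.0326, 0.0867]
tcp_rot: [0.001, 0.989, 0.146, 0.001]
contact_force: [2.8, -6.8, 2.9]
finger_gap: 0.0084
grasp_force: 61.4
```

```bash
python3 tq.py
```

```text
Mz [-0.021  0.073  0.047  0.047] mean 0.036 tau6 [0.141 0.059 0.034 0.027] t 12.475 F [ 2.3 -7.6  2.9] gap 0.008202126930594392 j6 2.5318772956141644 xhead 16.84
```

Request:
jog_arm --series '[{"tx":0,"ty":0,"tz":0,"spin":1},{"tx":0,"ty":0,"tz":0,"spin":2},{"tx":0,"ty":0,"tz":0,"spin":3},{"tx":0,"ty":0,"tz":0,"spin":3}]'

```text
t: 12.98
tcp_pos: [0.5157, -0.0327, 0.0867]
tcp_rot: [0.001, 0.993, 0.12, 0.001]
contact_force: [2.1, -7.1, 2.9]
finger_gap: 0.0083
grasp_force: 61.3
```

```bash
python3 tq.py
```

```text
Mz [0.025 0.008 0.068 0.062] mean 0.041 tau6 [0.141 0.059 0.034 0.028] t 13.125 F [ 2.5 -6.8  2.1] gap 0.008111492377250827 j6 2.5842392169807753 xhead 13.84
```

Request:
jog_arm --series '[{"tx":0,"ty":0,"tz":0,"spin":1},{"tx":0,"ty":0,"tz":0,"spin":2},{"tx":0,"ty":0,"tz":0,"spin":3},{"tx":0,"ty":0,"tz":0,"spin":3}]'

```text
t: 13.62
tcp_pos: [0.5157, -0.0327, 0.0867]
tcp_rot: [0.001, 0.996, 0.094, 0.001]
contact_force: [2.1, -8.6, 4.4]
finger_gap: 0.0085
grasp_force: 61.3
```

```bash
python3 tq.py
```

```text
Mz [ 0.045  0.008  0.069 -0.024] mean 0.024 tau6 [0.142 0.06  0.034 0.028] t 13.775 F [ 2.1 -7.2  3.2] gap 0.008399113490444168 j6 2.6365271817730314 xhead 10.84
```

Request:
jog_arm --series '[{"tx":0,"ty":0,"tz":0,"spin":1},{"tx":0,"ty":0,"tz":0,"spin":2},{"tx":0,"ty":0,"tz":0,"spin":3},{"tx":0,"ty":0,"tz":0,"spin":3}]'

```text
t: 14.28
tcp_pos: [0.5157, -0.0328, 0.0867]
tcp_rot: [0.001, 0.998, 0.068, 0.001]
contact_force: [2.4, -7.9, 3.1]
finger_gap: 0.0085
grasp_force: 61.3
```

```bash
python3 tq.py
```

```text
Mz [ 0.05  -0.009  0.026  0.044] mean 0.028 tau6 [0.142 0.06  0.034 0.028] t 14.425 F [ 2.7 -7.7  2.4] gap 0.008210225124332771 j6 2.688905973482836 xhead 7.84
```

Request:
jog_arm --series '[{"tx":0,"ty":0,"tz":0,"spin":1},{"tx":0,"ty":0,"tz":0,"spin":2},{"tx":0,"ty":0,"tz":0,"spin":3},{"tx":0,"ty":0,"tz":0,"spin":3}]'

```text
t: 14.92
tcp_pos: [0.5157, -0.0328, 0.0867]
tcp_rot: [0.001, 0.999, 0.042, 0.001]
contact_force: [3.1, -8.2, 2.8]
finger_gap: 0.0082
grasp_force: 61.3
```

```bash
python3 tq.py
```

```text
Mz [ 0.033  0.011  0.062 -0.016] mean 0.022 tau6 [0.142 0.06  0.035 0.028] t 15.075 F [ 3.1 -8.8  3.1] gap 0.008330318654339343 j6 2.7412871272446706 xhead 4.84
```

Request:
jog_arm --series '[{"tx":0,"ty":0,"tz":0,"spin":1},{"tx":0,"ty":0,"tz":0,"spin":2},{"tx":0,"ty":0,"tz":0,"spin":3},{"tx":0,"ty":0,"tz":0,"spin":3}]'

```text
t: 15.58
tcp_pos: [0.5157, -0.0329, 0.0867]
tcp_rot: [0.001, 1.0, 0.016, 0.001]
contact_force: [2.9, -8.0, 2.3]
finger_gap: 0.0084
grasp_force: 61.4
```

```bash
python3 tq.py
```

```text
Mz [0.25  0.304 0.341 0.287] mean 0.295 tau6 [0.403 0.32  0.295 0.288] t 15.725 F [ 3.1 -8.3  3.2] gap 0.008595080887443212 j6 2.7933006496746398 xhead 1.86
```

The needle met the seat: torque rose by about 0.26 N m. One more degree should give about 0.4 N m, then I'll hold.

Request:
jog_arm --series '[{"tx":0,"ty":0,"tz":0,"spin":0.5},{"tx":0,"ty":0,"tz":0,"spin":1},{"tx":0,"ty":0,"tz":0,"spin":1},{"tx":0,"ty":0,"tz":0,"spin":1}]'

```text
t: 16.23
tcp_pos: [0.5156, -0.0328, 0.0867]
tcp_rot: [0.001, 1.0, 0.008, 0.001]
contact_force: [2.7, -8.4, 3.0]
finger_gap: 0.0083
grasp_force: 61.4
```

```bash
python3 tq.py
```

```text
Mz [0.381 0.357 0.398 0.346] mean 0.37 tau6 [0.389 0.388 0.387 0.387] t 16.375 F [ 3.8 -8.1  2.8] gap 0.008121721000765216 j6 2.810609926181665 xhead 0.86
```

Request:
jog_arm --series '[{"tx":0,"ty":0,"tz":0,"spin":0.3},{"tx":0,"ty":0,"tz":0,"spin":0.5},{"tx":0,"ty":0,"tz":0,"spin":0.5},{"tx":0,"ty":0,"tz":0,"spin":0.5},{"tx":0,"ty":0,"tz":0,"spin":0.5}]'

```text
t: 17.0
tcp_pos: [0.5157, -0.0329, 0.0867]
tcp_rot: [0.001, 1.0, 0.003, 0.001]
contact_force: [3.2, -9.3, 2.5]
finger_gap: 0.0086
grasp_force: 61.5
```

```bash
python3 tq.py
```

```text
Mz [0.427 0.393 0.433 0.463] mean 0.429 tau6 [0.438 0.437 0.438 0.437] t 17.15 F [ 2.6 -8.5  2.9] gap 0.008484866943506014 j6 2.8192563937124846 xhead 0.37
```

The seat is snug at about 0.4 N m and has been held. Now release, lift, move over to the button and look.

Request:
jog_arm --series '[{"tx":0,"ty":0,"tz":0,"spin":0},{"tx":0,"ty":0,"tz":0,"spin":0},{"tx":0,"ty":0,"tz":0,"spin":0},{"tx":0,"ty":0,"tz":0,"spin":0},{"tx":0,"ty":0,"tz":-0.02,"spin":0},{"tx":0,"ty":0,"tz":-0.05,"spin":0},{"tx":0,"ty":0,"tz":-0.09,"spin":0},{"tx":0,"ty":0,"tz":-0.12,"spin":-8},{"tx":-0.003,"ty":-0.03,"tz":-0.12,"spin":-18},{"tx":-0.006,"ty":-0.07,"tz":-0.12,"spin":-28},{"tx":-0.009,"ty":-0.11,"tz":-0.12,"spin":-38},{"tx":-0.012,"ty":-0.14,"tz":-0.12,"spin":-48},{"tx":-0.013,"ty":-0.154,"tz":-0.12,"spin":-58},{"tx":-0.013,"ty":-0.154,"tz":-0.12,"spin":-60},{"tx":-0.013,"ty":-0.154,"tz":-0.12,"spin":-60},{"tx":-0.013,"ty":-0.154,"tz":-0.12,"spin":-60}]' --hand 0.4

```text
t: 19.15
tcp_pos: [0.5009, 0.1216, 0.2064]
tcp_rot: [0.0, 0.865, 0.502, 0.0]
contact_force: [-0.6, 0.3, -0.2]
finger_gap: 0.0343
grasp_force: 0.0
```

```bash
python3 st.py; python3 - <<'E'
from h import *
s=ctrl.state();im=cams.camera("wrist");cv2.imwrite("pics/w5.png",im[:,:,::-1]); C=cam("wrist",s)
y=blob(im,(22,120,90),(35,255,255),(200,100,440,260)); print(y[:2])
for z in(.09,.095,.1): p=ray(C,y[0],z); print(p,totool(s,p))
S=cams.camera("scene"); c=blob(S,(22,120,100),(35,255,255),(360,205,400,245)); print(c[:2],[ray(cam("scene"),c[0],z) for z in(.09,.1)])
o=blob(im,(3,140,90),(18,255,255)); print(o[:2], "expected wing",proj(C,[.5155,-.032,.13]))
E
```

```text
{'t': 19.15, 'tcp_pos': [0.5009, 0.1216, 0.2064], 'contact_force': [-0.6072, 0.3449, -0.1892], 'wrist_torque': [-0.0242, 0.0296, 0.0011], 'grasp_force': 0.0, 'finger_gap': 0.0343, 'joint_positions': [-0.016, -0.1535, -0.1497, 1.5744, -0.0002, 2.0743]} xhead 60.23
(array([323.37127371, 190.25474255]), array([309, 175,  30,  31, 738], dtype=int32))
[0.50269224 0.1197591  0.09      ] [-0.00066933  0.00240315  0.11643289]
[0.50329027 0.12086832 0.095     ] [0.00059022 0.00237308 0.11143282]
[0.5038883  0.12197755 0.1       ] [0.00184978 0.002343   0.10643276]
(array([378.47126437, 225.44827586]), array([374, 221,  10,  10,  87], dtype=int32)) [array([0.49990911, 0.12186223, 0.09      ]), array([0.50537776, 0.12196015, 0.1       ])]Traceback (most recent call last):
  File "<stdin>", line 6, in <module>
  File "h.py", line 18, in blob
    n,l,st,ce=cv2.connectedComponentsWithStats(m); i=1+np.argmax(st[1:,4]); return ce[i],st[i],l==i
                                                       ~~~~~~~~~^^^^^^^^^^
    return _wrapfunc(a, 'argmax', axis=axis, out=out, **kwds)
    return bound(*args, **kwds)
ValueError: attempt to get argmax of an empty sequence
```

View pics/w5.png

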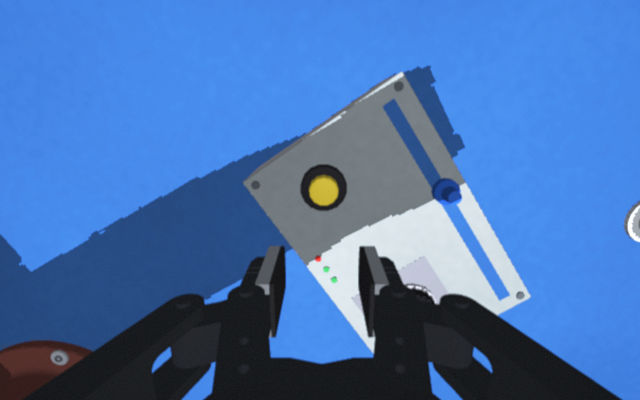

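The button is centred at (323,190), between the fingers. I'll shut the fingers, come down above it, then feel for contact.

Request:
jog_arm --series '[{"tx":0.001,"ty":0.002,"tz":0.02,"spin":0},{"tx":0.001,"ty":0.002,"tz":0.05,"spin":0},{"tx":0.001,"ty":0.002,"tz":0.08,"spin":0},{"tx":0.001,"ty":0.002,"tz":0.1,"spin":0},{"tx":0.001,"ty":0.002,"tz":0.112,"spin":0},{"tx":0.001,"ty":0.002,"tz":0.12,"spin":0},{"tx":0.001,"ty":0.002,"tz":0.12,"spin":0}]' --hand 0 --grip_force 40

```text
t: 20.12
tcp_pos: [0.503, 0.1221, 0.0862]
tcp_rot: [0.0, 0.864, 0.503, -0.0]
contact_force: [-1.2, 0.2, -0.1]
finger_gap: 0.0002
grasp_force: 0.0
```

```bash
python3 st.py
```

```text
{'t': 20.125, 'tcp_pos': [0.503, 0.1221, 0.0862], 'contact_force': [-1.241, 0.1529, -0.0837], 'wrist_torque': [0.0357, 0.0259, -0.0277], 'grasp_force': 0.0, 'finger_gap': 0.0002, 'joint_positions': [-0.0148, -0.1378, -0.3536, 1.3549, -0.0001, 2.0723]} xhead 60.42
```

Request:
jog_arm --series '[{"tx":0,"ty":0,"tz":0.002,"spin":0},{"tx":0,"ty":0,"tz":0.005,"spin":0},{"tx":0,"ty":0,"tz":0.008,"spin":0},{"tx":0,"ty":0,"tz":0.008,"spin":0}]'

```text
t: 20.62
tcp_pos: [0.5028, 0.1222, 0.0779]
tcp_rot: [-0.0, 0.864, 0.503, -0.0]
contact_force: [0.3, 0.3, 0.3]
finger_gap: -0.0001
grasp_force: 0.0
```

```bash
python3 st.py
```

```text
{'t': 20.625, 'tcp_pos': [0.5028, 0.1222, 0.0779], 'contact_force': [0.3277, 0.2691, 0.3274], 'wrist_torque': [0.0028, -0.0048, 0.0286], 'grasp_force': 0.0, 'finger_gap': -0.0001, 'joint_positions': [-0.0148, -0.1343, -0.3656, 1.34, -0.0001, 2.0722]} xhead 60.42
```

Request:
jog_arm --series '[{"tx":0,"ty":0,"tz":0.002,"spin":0},{"tx":0,"ty":0,"tz":0.005,"spin":0},{"tx":0,"ty":0,"tz":0.007,"spin":0},{"tx":0,"ty":0,"tz":0.007,"spin":0}]'

```text
t: 21.12
tcp_pos: [0.5031, 0.1222, 0.0713]
tcp_rot: [0.0, 0.864, 0.503, 0.0]
contact_force: [-0.9, 0.3, 2.6]
finger_gap: 0.0001
grasp_force: 1.3
```

```bash
python3 st.py
```

```text
{'t': 21.125, 'tcp_pos': [0.5031, 0.1222, 0.0713], 'contact_force': [-0.9465, 0.2665, 2.5599], 'wrist_torque': [-0.0003, -0.0063, -0.038], 'grasp_force': 1.2878, 'finger_gap': 0.0001, 'joint_positions': [-0.0148, -0.1312, -0.3748, 1.3269, -0.0001, 2.0723]} xhead 60.42
```

Contact, at 2.6 N. Pressing on in small steps.

Request:
jog_arm --series '[{"tx":0,"ty":0,"tz":0.001,"spin":0},{"tx":0,"ty":0,"tz":0.002,"spin":0},{"tx":0,"ty":0,"tz":0.003,"spin":0},{"tx":0,"ty":0,"tz":0.003,"spin":0}]'

```text
t: 21.62
tcp_pos: [0.5031, 0.1221, 0.0683]
tcp_rot: [0.0, 0.864, 0.503, 0.0]
contact_force: [-0.5, 0.5, 4.0]
finger_gap: 0.0002
grasp_force: 2.2
```

```bash
python3 st.py
```

```text
{'t': 21.625, 'tcp_pos': [0.5031, 0.1221, 0.0683], 'contact_force': [-0.4651, 0.5029, 3.9854], 'wrist_torque': [0.0305, 0.0449, -0.0098], 'grasp_force': 2.1587, 'finger_gap': 0.0002, 'joint_positions': [-0.0148, -0.1297, -0.3789, 1.3212, -0.0001, 2.0723]} xhead 60.42
```

Request:
jog_arm --series '[{"tx":0,"ty":0,"tz":0.001,"spin":0},{"tx":0,"ty":0,"tz":0.002,"spin":0},{"tx":0,"ty":0,"tz":0.0025,"spin":0},{"tx":0,"ty":0,"tz":0.0025,"spin":0}]'

```text
t: 22.12
tcp_pos: [0.5032, 0.1221, 0.0673]
tcp_rot: [0.0, 0.864, 0.503, 0.0]
contact_force: [-5.7, 0.5, 17.9]
finger_gap: -0.0001
grasp_force: 8.6
```

```bash
python3 st.py
```

```text
{'t': 22.125, 'tcp_pos': [0.5032, 0.1221, 0.0673], 'contact_force': [-5.7173, 0.4589, 17.9274], 'wrist_torque': [-0.1292, 1.2892, -0.004], 'grasp_force': 8.5696, 'finger_gap': -0.0001, 'joint_positions': [-0.0146, -0.1297, -0.3808, 1.3186, -0.0003, 2.0722]} xhead 60.43
```

The force jumped to 18 N, so it's at a hard stop. I'll back off slightly to check the spring force there is about 5 N, i.e. the button's own end stop.

Request:
jog_arm --series '[{"tx":0,"ty":0,"tz":-0.0012,"spin":0},{"tx":0,"ty":0,"tz":-0.0012,"spin":0},{"tx":0,"ty":0,"tz":-0.0012,"spin":0}]'

```text
t: 22.5
tcp_pos: [0.5031, 0.1221, 0.0674]
tcp_rot: [0.0, 0.864, 0.503, 0.0]
contact_force: [-2.4, 0.4, 7.8]
finger_gap: 0.0002
grasp_force: 4.2
```

```bash
cat > av.py <<'E'
from h import *
F=[];Z=[];G=[]
for i in range(8):
    s=ctrl.state();F.append(s['contact_force'][2]);Z.append(s['tcp_pos'][2]);G.append(s['grasp_force']);cams.camera("side")
print("F",np.mean(F).round(2),np.std(F).round(2),"z",np.mean(Z).round(5),"g",np.mean(G).round(2))
E
python3 av.py
```

```text
F 8.52 0.47 z 0.06741 g 4.18
```

Request:
jog_arm --series '[{"tx":0,"ty":0,"tz":-0.003,"spin":0},{"tx":0,"ty":0,"tz":-0.003,"spin":0},{"tx":0,"ty":0,"tz":-0.003,"spin":0}]'

```text
t: 23.28
tcp_pos: [0.5031, 0.1222, 0.0698]
tcp_rot: [0.0, 0.864, 0.503, 0.0]
contact_force: [1.3, -0.1, 3.4]
finger_gap: -0.0004
grasp_force: 1.7
```

```bash
python3 av.py
```

```text
F 3.29 0.35 z 0.06982 g 1.71
```

Interpolating the spring force gives about 4.9 N at the stop, so the button was fully down. Now I'll let it go and move back to the first viewpoint to check the wing and ring.

Request:
jog_arm --series '[{"tx":0,"ty":0,"tz":-0.01,"spin":0},{"tx":0,"ty":0,"tz":-0.03,"spin":0},{"tx":0,"ty":0,"tz":-0.07,"spin":0},{"tx":0,"ty":0,"tz":-0.11,"spin":-5},{"tx":-0.02,"ty":0.015,"tz":-0.133,"spin":-12},{"tx":-0.05,"ty":0.037,"tz":-0.133,"spin":-20},{"tx":-0.08,"ty":0.06,"tz":-0.133,"spin":-28},{"tx":-0.11,"ty":0.082,"tz":-0.133,"spin":-36},{"tx":-0.124,"ty":0.093,"tz":-0.133,"spin":-42},{"tx":-0.124,"ty":0.093,"tz":-0.133,"spin":-42},{"tx":-0.124,"ty":0.093,"tz":-0.133,"spin":-42}]'

```text
t: 25.05
tcp_pos: [0.5225, -0.031, 0.2035]
tcp_rot: [0.0, 0.627, 0.779, 0.0]
contact_force: [-0.3, 0.8, -0.6]
finger_gap: 0.0006
grasp_force: 0.0
```

```bash
python3 st.py; python3 - <<'E'
from h import *
s=ctrl.state();im=cams.camera("wrist")[:,:,::-1]; np.save("s6.npy",s,allow_pickle=True)
a=cv2.resize(im[150:235,270:355],(400,400),interpolation=cv2.INTER_CUBIC); b=cv2.resize(im[:250,200:450],(400,400))
cv2.imwrite("pics/w6.png",np.hstack([a,b]))
E
```

```text
{'t': 25.05, 'tcp_pos': [0.5225, -0.031, 0.2035], 'contact_force': [-0.3387, 0.756, -0.5543], 'wrist_torque': [-0.0019, 0.0203, -0.0364], 'grasp_force': 0.0, 'finger_gap': 0.0006, 'joint_positions': [-0.3095, -0.1297, -0.1333, 1.567, 0.0001, 1.0463]} xhead 102.31
```

View pics/w6.png

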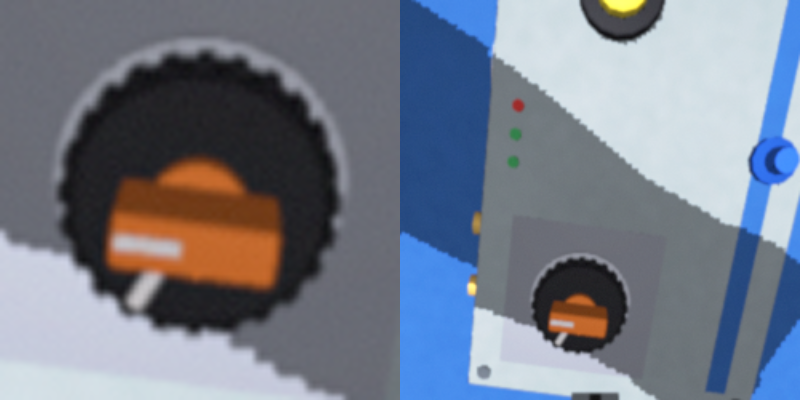

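The wing has turned about 104° and stays there. The ring pointer's end is at (28.7,64.4) in the crop, against (28.6,63.6) before, so the ring hasn't moved. The button is up and the cap is in place.

```bash
python3 -c "
from cell import ctrl
print(ctrl.hand_in())"
```

```text
the job is handed in; nothing more can be done
None
```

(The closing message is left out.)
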